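# Line up the soil sample pots by size

## Robot

A 6-joint arm with a two-finger parallel gripper is mounted at the origin on the work surface. World frame = base frame: x ahead of the robot, y to its left, z up, the work surface at z = 0. Lengths are in m, angles in degrees, forces in N, time in s.
With the tool pointing down it reaches from about 0.4 to 0.825 m from the base axis. Payload 7 kg.
Tool frame: the origin (TCP) lies midway between the tips of the shut fingers; the grasp point (between the pads) lies 19 mm behind it (ctrl.hold_point_z is the distance from the TCP to the grasp point, in m); z points along the fingers, y is the line along which they close (so a half turn about z gives the same grasp; the last joint's range is limited). The gripper opens to 88 mm and grips with 3 to 60 N. Pads are 19 mm wide; open, the fingers measure 130 mm over their backs; the gripper's body (78 mm by 193 mm) begins 47 mm behind the grasp point.
Start: joints at [-49.899, 20.546, 0.682, 0, -70.136, -16.507], TCP at [0.27, -0.619, 0.227] pointing down, gripper open.
Joint ranges: [-176.03, 176.03], [-82.01, 121.73], [-58.28, 71.71], [-173.87, 95.51], [-174.79, -0.11], [-173.66, 173.66]. Speed limits (degrees/s): [136.94, 136.94, 172.46, 180, 180, 180].

## Interface

Orientations are given as [roll, pitch, yaw] about the fixed x, y, z axes, in that order (R = Rz(yaw) Ry(pitch) Rx(roll)).
In Python, from plant import ctrl gives the robot as it stands.
- The arm moves only by the tool apply_moves, never from a script. Its argument "deltas" is a list of rows, each an object with "fingers": the finger opening in mm, from 0 to 87.6; "delta_pos": the shift along the tool's x, y, z in mm, a list of three; "angular": the turn, a rotation vector about the tool's x, y, z in degrees, a list of three. A call has 1 to 10 rows; each row is the pose to reach, as a shift and turn from the pose commanded when the call began, along the tool's axes at that moment; what a row does not reach only later rows make up. A row lasts 1/10 s, in which the tool goes at most 50 mm and 8.59 degrees, less where a joint would pass 70% of its speed; a pose out of reach is approached as far as the arm can. A call with a gripper value outside its range is refused whole. The fingers move at their own pace and stop on an object; the grip force is fixed at half the most. Time passes only in rows, so rows that repeat a pose let the fingers close. It gives the time, the measured TCP pose, the force, the opening and the grip force at its end, in the units of the state.
- ctrl.get_obs(): the state, without advancing time (a new reading comes with each control period).
- ctrl.snapshot(name): name is "scene" or "side" or "wrist"; returns the picture (480x640x3 uint8, red, green, blue); there is no depth.
- ctrl.camera_params(name): a dict with "fx", "fy", "cx", "cy" (pixels), "cam_to_world" (4x4, takes a point from camera to world coordinates); the wrist camera has in their place "mount" (4x4, takes a point from camera to tool coordinates, whose origin is the TCP and whose axes are the flange's). Camera axes: x right, y up, looking along -z (the intrinsics and any distortion apply to the point x, -y, -z); pixel columns grow to the right and rows downward; lengths in m; the calibration is good to about 2 mm. A picture is of the moment at which its call begins: read the wrist's pose just before it. camera_params takes no time and is no camera call.
- ctrl.close_job(): hands the job in; it is judged then, once.
The state is a dict: "clock": time; "joint_pos": joint angles; "qvel": joint speeds; "tau": joint torques, N m; "tool_pos": TCP position; "orientation": TCP orientation; "force": force on the tool from outside, world axes, zero at the start; "moment": the same for the moment, N m; "opening": finger opening in m; "gripper_force": force on a finger pad.
Only numpy, scipy, OpenCV 4.12 (cv2) and the standard library are available. Lean on these libraries where they do the work, as an engineer would, in place of code of your own. Each camera call takes 0.05 s, during which the arm holds its last target. There are 200 camera calls.

## Task

Line up the four closed soil sample pots on the tray in order of size, one upright in the middle of each black pad, with the smallest on the pad next to the yellow tip box and the largest at the other end of the row. Do not tip a pot over on the way, and do not move the glass beaker.

Things in the scene. Friction and masses are not known exactly. Their poses are not given: they have to be found in the camera images.
- pot_1: The smallest of the four loose sample pots: a round, closed, flat-bottomed clear pot with brown soil in it and a teal screw cap. 45 mm tall over all; the cap is 40 mm across and 16 mm high (the top 16 mm), the body below it is 36 mm across. Origin: centre of its underside, z up.
- pot_2: The second smallest of the four loose sample pots: a round, closed, flat-bottomed clear pot with brown soil in it and a teal screw cap. 65 mm tall over all; the cap is 46 mm across and 16 mm high (the top 16 mm), the body below it is 42 mm across. Origin: centre of its underside, z up.
- pot_3: The second largest of the four loose sample pots: a round, closed, flat-bottomed clear pot with brown soil in it and a teal screw cap. 85 mm tall over all; the cap is 52 mm across and 16 mm high (the top 16 mm), the body below it is 48 mm across. Origin: centre of its underside, z up.
- pot_4: The largest of the four loose sample pots: a round, closed, flat-bottomed clear pot with brown soil in it and a teal screw cap. 105 mm tall over all; the cap is 58 mm across and 16 mm high (the top 16 mm), the body below it is 54 mm across. Origin: centre of its underside, z up.
- pad_a: Black round rubber pad, 70 mm across and 3 mm thick, fixed, number 1 of the row of four on the grey tray (a, b, c, d along the row from robot's right to left, 90 mm between neighbouring centres). Origin: centre of its underside, which lies 8 mm above the table on the tray; its top is 11 mm above the table. Its y axis runs along the row, towards pad d.
- pad_b: Black round rubber pad, 70 mm across and 3 mm thick, fixed, number 2 of the row of four on the grey tray (a, b, c, d along the row from robot's right to left, 90 mm between neighbouring centres). Origin: centre of its underside, which lies 8 mm above the table on the tray; its top is 11 mm above the table. Its y axis runs along the row, towards pad d.
- pad_c: Black round rubber pad, 70 mm across and 3 mm thick, fixed, number 3 of the row of four on the grey tray (a, b, c, d along the row from robot's right to left, 90 mm between neighbouring centres). Origin: centre of its underside, which lies 8 mm above the table on the tray; its top is 11 mm above the table. Its y axis runs along the row, towards pad d.
- pad_d: Black round rubber pad, 70 mm across and 3 mm thick, fixed, number 4 of the row of four on the grey tray (a, b, c, d along the row from robot's right to left, 90 mm between neighbouring centres). Origin: centre of its underside, which lies 8 mm above the table on the tray; its top is 11 mm above the table. Its y axis runs along the row, towards pad d.
- tip_box: Yellow pipette-tip box, 78 x 110 mm and 58 mm tall, fixed, at one end of the row (beyond pad a or beyond pad d, 110 mm from that pad's centre; it changes). The other end has a green tube rack with three tubes, 107 mm tall. Origin: centre of its underside.
- beaker: Empty loose glass beaker, 72 mm across, 95 mm tall, at the left of the table. It is not needed; leave it standing where it is. Origin: centre of its underside.

How it is judged (in metres and radians):
At the end, for the whole second after the job is handed in: Counting from the pad next to the tip box, the pots stand in rising order of size, each upright (within 0.1 rad), resting on its pad with its centre within 14 mm of the pad's centre, at rest and released (angle between each of pot_1, pot_2, pot_3, pot_4's own z axis and vertical below 0.1 rad and linear speed of each of pot_1, pot_2, pot_3, pot_4 below 0.02 m/s and contact force between each of pot_1, pot_2, pot_3, pot_4 and the fingers below 0.1 N and ((horizontal distance between tip_box and pad_a below 0.2 m and horizontal distance between pot_1 and pad_a below 0.014 m and z of pot_1 in the frame of pad_a between 0 and 0.006 m and horizontal distance between pot_2 and pad_b below 0.014 m and z of pot_2 in the frame of pad_b between 0 and 0.006 m and horizontal distance between pot_3 and pad_c below 0.014 m and z of pot_3 in the frame of pad_c between 0 and 0.006 m and horizontal distance between pot_4 and pad_d below 0.014 m and z of pot_4 in the frame of pad_d between 0 and 0.006 m) or (horizontal distance between tip_box and pad_d below 0.2 m and horizontal distance between pot_1 and pad_d below 0.014 m and z of pot_1 in the frame of pad_d between 0 and 0.006 m and horizontal distance between pot_2 and pad_c below 0.014 m and z of pot_2 in the frame of pad_c between 0 and 0.006 m and horizontal distance between pot_3 and pad_b below 0.014 m and z of pot_3 in the frame of pad_b between 0 and 0.006 m and horizontal distance between pot_4 and pad_a below 0.014 m and z of pot_4 in the frame of pad_a between 0 and 0.006 m))); the robot touches nothing.
It fails at once if a sample pot is tipped over (more than 0.7 rad) (angle between any of pot_1, pot_2, pot_3, pot_4's own z axis and vertical above 0.7 rad).
It fails at once if the glass beaker is moved (more than 25 mm) (distance of beaker from where it was at the start of the episode above 0.025 m).
It also fails if it takes over 104 s, if anything falls off the work surface, if the arm or the gripper's body presses on something with over 40 N, if the wrist force passes 120 N, or if a joint passes its speed limit or range.

## Working session

There is one attempt and no reset: what is moved stays moved. The work goes in short steps, Python scripts to look and compute and a tool call to move; the robot and the scene stay as the last step left them, time stands still between calls to the robot, and variables do not carry over. Pictures are saved under pics/ and viewed, at most 14 in all, crops included, and the job is handed in when it is done.

Besides the shell and the picture viewer there is one more tool, called after "Request:" as a command line: name --argument value ..., lists and objects as JSON in quotes. apply_moves: Moves the arm, as the interface text tells. Its arguments: {"type":"object","properties":{"deltas":{"type":"array"}},"required":["deltas"]}

```bash
mkdir -p pics; ls
python3 - <<'E'
from plant import ctrl
import cv2
for n in("scene","side"):
    cv2.imwrite(f"pics/{n}0.png",ctrl.snapshot(n)[:,:,::-1])
    p=ctrl.camera_params(n);print(p)
print(ctrl.camera_params("wrist"));print(ctrl.get_obs())
E
```

```text
pics
{'fx': 550.2308232225357, 'fy': 550.2308232225357, 'cx': 327.65498441478945, 'cy': 244.47405907817586, 'cam_to_world': array([[ 0.27470349, -0.80248989,  0.52966778,  1.2108483 ],
       [ 0.96147616,  0.22348009, -0.16006325, -0.12782596],
       [ 0.01007894,  0.55323288,  0.83296566,  1.09784051],
       [ 0.        ,  0.        ,  0.        ,  1.        ]])}
{'fx': 612.7175622123813, 'fy': 612.7175622123813, 'cx': 319.4403889117789, 'cy': 249.43004404782235, 'cam_to_world': array([[-0.86329478,  0.37917347, -0.33309097,  0.14346938],
       [-0.50454252, -0.63189106,  0.58834559,  0.78027215],
       [ 0.01260784,  0.67597424,  0.73681739,  0.95605388],
       [ 0.        ,  0.        ,  0.        ,  1.        ]])}
{'fx': 330.62911366846834, 'fy': 330.62911366846834, 'cx': 316.8187870129905, 'cy': 236.5518630970165, 'mount': array([[-5.31454072e-04,  9.53837579e-01,  3.00322477e-01,
         8.17377621e-02],
       [ 9.99999761e-01,  3.73814004e-04,  5.82361008e-04,
         2.00079406e-06],
       [ 4.43213067e-04,  3.00322715e-01, -9.53837549e-01,
        -1.56912139e-01],
       [ 0.00000000e+00,  0.00000000e+00,  0.00000000e+00,
         1.00000000e+00]])}
{'clock': 0.1, 'joint_pos': array([-4.98989087e+01,  2.05866911e+01,  6.39335244e-01, -1.98285699e-02,
       -7.01351710e+01, -1.65070128e+01]), 'qvel': array([ 0.03324936, -0.16042146,  0.11404023,  0.08001028,  0.02865401,
       -0.01004103]), 'tau': array([-9.47032167e-04, -5.84159231e+01,  2.93752599e+01,  7.01544598e+00,
        1.01544600e-02, -5.07614857e-05]), 'tool_pos': array([ 0.26998543, -0.61817675,  0.22571939]), 'orientation': array([ 1.79915577e+02, -5.57810890e-03, -1.56412669e+02]), 'force': array([0.72371341, 0.90188093, 0.001521  ]), 'moment': array([ 0.00950315, -0.0033163 ,  0.0141348 ]), 'gripper_force': 0.0, 'opening': 0.0876925408677055}
```

View pics/scene0.png

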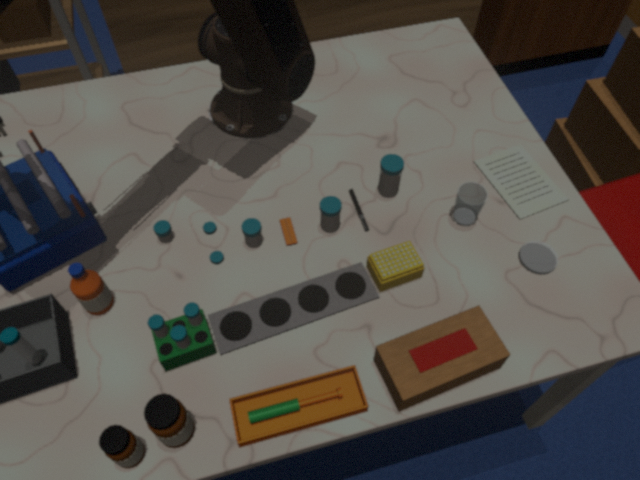

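View pics/side0.png

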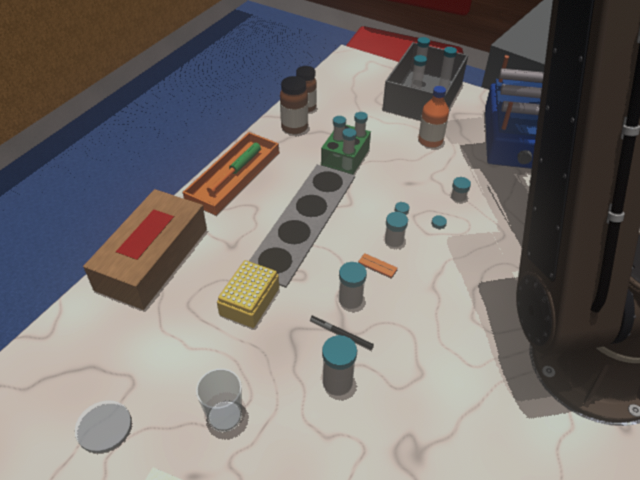

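Teal caps in the scene view, smallest to largest: (163,228), (252,226), (330,205), (391,162). There are loose flat caps at (209,228) and (217,257). The pads run from (235,326) to (350,285), with the tip box at (395,265) beside the robot-left pad d. So the targets are pot_1→d, 2→c, 3→b, 4→a.

```bash
cat > h.py <<'E'
from plant import ctrl
import cv2, numpy as np
from scipy.spatial.transform import Rotation as Ro
def rays(P,M,px):
    px=np.atleast_2d(px).astype(float)
    d=np.c_[(px[:,0]-P['cx'])/P['fx'],-(px[:,1]-P['cy'])/P['fy'],-np.ones(len(px))]
    return M[:3,3],d@M[:3,:3].T
def onplane(P,M,px,z):
    o,d=rays(P,M,px); return o+d*((z-o[2])/d[:,2])[:,None]
def wristM(obs):
    T=np.eye(4);T[:3,:3]=Ro.from_euler('xyz',obs['orientation'],degrees=True).as_matrix();T[:3,3]=obs['tool_pos']
    return T@ctrl.camera_params('wrist')['mount']
def blobs(mask,amin):
    n,l,s,c=cv2.connectedComponentsWithStats(mask.astype(np.uint8))
    return [(s[i,4],*c[i],*s[i,:4]) for i in range(1,n) if s[i,4]>=amin]
def teal(bgr,smin=90):
    h=cv2.cvtColor(bgr,cv2.COLOR_BGR2HSV)
    return (h[...,0]>82)&(h[...,0]<102)&(h[...,1]>smin)&(h[...,2]>40)
def show(obs=None):
    o=obs or ctrl.get_obs();print(o['clock'],o['tool_pos'].round(4),o['orientation'].round(2),o['joint_pos'].round(0),round(o['opening'],4))
def to(target,yaw):
    "shift in tool axes (mm) and yaw turn about tool z (deg) to reach target with tool down"
    o=ctrl.get_obs();R=Ro.from_euler('xyz',o['orientation'],degrees=True)
    Rt=Ro.from_euler('xyz',[180,0,yaw],degrees=True)
    print('d',(R.inv().apply(np.array(target)-o['tool_pos'])*1000).round(1),'rot',np.degrees((R.inv()*Rt).as_rotvec()).round(2))
E
python3 - <<'E'
from h import *
H=[.045,.065,.085,.105]
px={'scene':[(163,228),(252,226),(330,205),(391,162)],'side':[(461,186),(396,222),(352,273),(339,352)]}
oc={}
for n in('scene','side'):
    im=cv2.imread(f'pics/{n}0.png');P=ctrl.camera_params(n);M=P['cam_to_world']
    b=blobs(teal(im),25)
    for i,p in enumerate(px[n]):
        c=min(b,key=lambda q:np.hypot(q[1]-p[0],q[2]-p[1]))
        X=onplane(P,M,c[1:3],H[i]-.004)[0]
        oc[n,i]=rays(P,M,c[1:3]);print(n,i+1,c[0],np.round(c[1:3],1),'wh',c[5:],X.round(4))
    g=cv2.cvtColor(im,cv2.COLOR_BGR2GRAY)
    for q in blobs(g<48,250):
        if q[0]<1500 and q[5]<50: print(n,'dark',np.round(q,1),onplane(P,M,q[1:3],.011)[0].round(4))
for i in range(4):
    (o1,d1),(o2,d2)=oc['scene',i],oc['side',i]
    s=np.linalg.lstsq(np.c_[d1[0],-d2[0]],o2-o1,rcond=None)[0]
    print(i+1,((o1+s[0]*d1[0]+o2+s[1]*d2[0])/2).round(4), 'gap',np.linalg.norm(o1+s[0]*d1[0]-o2-s[1]*d2[0]).round(4))
E
```

```text
scene 1 173 [161.7 227.4] wh (np.int32(16), np.int32(14)) [ 0.3883 -0.2865  0.041 ]
scene 2 228 [250.9 226.5] wh (np.int32(18), np.int32(16)) [ 0.456  -0.0856  0.061 ]
scene 3 284 [330.2 205.1] wh (np.int32(20), np.int32(18)) [0.4601 0.1036 0.081 ]
scene 4 313 [391.8 163.3] wh (np.int32(22), np.int32(18)) [0.3923 0.2775 0.101 ]
scene dark [609.  350.1 285.3 336.  273.   29.   26. ] [0.6398 0.0995 0.011 ]
scene dark [639.  313.1 298.2 299.  285.   30.   27. ] [0.6491 0.0104 0.011 ]
scene dark [679.  274.8 311.8 260.  298.   31.   28. ] [ 0.6589 -0.0791  0.011 ]
scene dark [721.  235.4 325.7 220.  312.   32.   29. ] [ 0.6685 -0.1682  0.011 ]
scene dark [1129.   120.7  444.   100.   426.    45.    41. ] [ 0.8526 -0.4238  0.011 ]
side 1 132 [461.5 182.5] wh (np.int32(16), np.int32(10)) [ 0.3852 -0.2931  0.041 ]
side 2 325 [398.1 215.6] wh (np.int32(22), np.int32(24)) [ 0.4553 -0.102   0.061 ]
side 3 413 [352.5 272.1] wh (np.int32(26), np.int32(20)) [0.4567 0.0995 0.081 ]
side 4 782 [339.3 350. ] wh (np.int32(34), np.int32(30)) [0.3886 0.2747 0.101 ]
side dark [573.  297.5  80.9 281.   66.   33.   29. ] [ 0.9463 -0.4951  0.011 ]
1 [ 0.3862 -0.2883  0.042 ] gap 0.0058
2 [ 0.4556 -0.0894  0.0677] gap 0.0112
3 [0.458  0.102  0.0812] gap 0.005
4 [0.39   0.2763 0.1005] gap 0.0045
```

Pots and pads agree with the stated heights and spacing (89.7 mm). Next I move above pot_1, with the tool y axis across the row (yaw −84).

```bash
python3 -c "
from h import *
to([.387,-.289,.16],-84)"
```

```text
d [-239.   254.8   66.1] rot [ 8.000e-02  5.000e-02 -7.241e+01]
```

Request:
apply_moves --deltas '[{"fingers":87,"delta_pos":[-27,28,7],"angular":[0,0,-8]},{"fingers":87,"delta_pos":[-54,56,14],"angular":[0,0,-16]},{"fingers":87,"delta_pos":[-81,84,21],"angular":[0,0,-24]},{"fingers":87,"delta_pos":[-108,112,28],"angular":[0,0,-32]},{"fingers":87,"delta_pos":[-135,140,35],"angular":[0,0,-40]},{"fingers":87,"delta_pos":[-162,168,42],"angular":[0,0,-48]},{"fingers":87,"delta_pos":[-189,196,49],"angular":[0,0,-56]},{"fingers":87,"delta_pos":[-216,226,57],"angular":[0,0,-64]},{"fingers":87,"delta_pos":[-239,255,66],"angular":[0,0,-72.4]},{"fingers":87,"delta_pos":[-239,255,66],"angular":[0,0,-72.4]}]'

```text
clock: 1.1
tool_pos: [0.387, -0.2858, 0.1595]
orientation: [179.9, 0.1, -83.5]
force: [-1.1, -0.1, 0.4]
opening: 0.0867
gripper_force: 0.0
```

```bash
cat >> h.py <<'E'
def look(name,h,near,yaw=-84,dz=-.027):
    "cap top seen by the wrist camera -> pot centre and the move to its grasp (TCP 27 mm below the cap top)"
    o=ctrl.get_obs();im=cv2.cvtColor(ctrl.snapshot('wrist'),cv2.COLOR_RGB2BGR);cv2.imwrite(f'pics/{name}.png',im)
    P=ctrl.camera_params('wrist');M=wristM(o);show(o);best=None
    for q in blobs(teal(im),300):
        X=onplane(P,M,q[1:3],h-.003)[0];print(q[0],np.round(q[1:3],1),'wh',q[5:],X.round(4), 'w mm',round(q[5]/P['fx']*1000*np.linalg.norm(M[:3,3]-X),1))
        if best is None or np.hypot(*(X[:2]-near))<np.hypot(*(best[:2]-near)): best=X
    to([best[0],best[1],h+dz],yaw)
E
python3 -c "
from h import *
look('w1',.045,(.387,-.289))"
```

```text
1.1 [ 0.387  -0.2858  0.1595] [ 1.7993e+02  8.0000e-02 -8.3540e+01] [-13.   6. -29.  -0. -56.  19.] 0.0867
1548 [319.4 228. ] wh (np.int32(44), np.int32(45)) [ 0.3851 -0.289   0.042 ] w mm 38.0
554 [303.2 311.6] wh (np.int32(29), np.int32(23)) [ 0.3907 -0.2064  0.042 ] w mm 27.9
d [  1.5   2.2 142.2] rot [0.04 0.03 0.22]
```

View pics/w1.png

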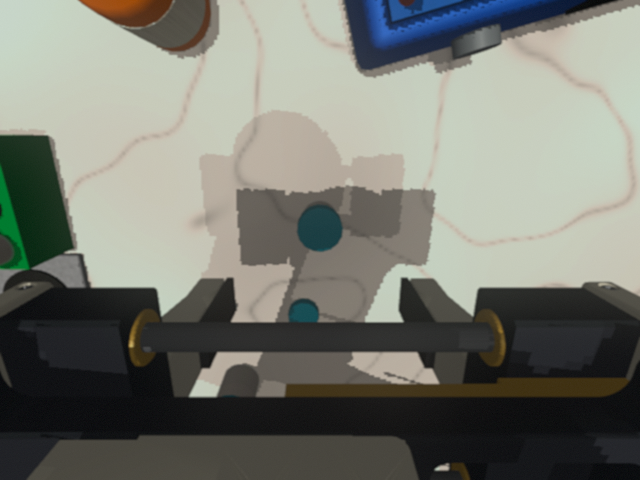

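The wrist view shows the pot_1 cap at (319,228), 38 mm wide as expected, with a loose cap at (303,312). I descend and grip.

Request:
apply_moves --deltas '[{"fingers":87,"delta_pos":[1.5,2,40]},{"fingers":87,"delta_pos":[1.5,2,80]},{"fingers":87,"delta_pos":[1.5,2,115]},{"fingers":87,"delta_pos":[1.5,2,142]},{"fingers":87,"delta_pos":[1.5,2,142]},{"fingers":30,"delta_pos":[1.5,2,142]},{"fingers":30,"delta_pos":[1.5,2,142]},{"fingers":30,"delta_pos":[1.5,2,142]},{"fingers":30,"delta_pos":[1.5,2,142]},{"fingers":30,"delta_pos":[1.5,2,142]}]'

```text
invalid input
```

Each row needs "angular".

Request:
apply_moves --deltas '[{"fingers":87,"delta_pos":[1.5,2,40],"angular":[0,0,0]},{"fingers":87,"delta_pos":[1.5,2,80],"angular":[0,0,0]},{"fingers":87,"delta_pos":[1.5,2,115],"angular":[0,0,0]},{"fingers":87,"delta_pos":[1.5,2,142],"angular":[0,0,0]},{"fingers":87,"delta_pos":[1.5,2,142],"angular":[0,0,0]},{"fingers":30,"delta_pos":[1.5,2,142],"angular":[0,0,0]},{"fingers":30,"delta_pos":[1.5,2,142],"angular":[0,0,0]},{"fingers":30,"delta_pos":[1.5,2,142],"angular":[0,0,0]},{"fingers":30,"delta_pos":[1.5,2,142],"angular":[0,0,0]},{"fingers":30,"delta_pos":[1.5,2,142],"angular":[0,0,0]}]'

```text
clock: 2.15
tool_pos: [0.3857, -0.291, 0.0194]
orientation: [-179.9, -0.0, -84.0]
force: [0.3, 0.7, -0.2]
opening: 0.0526
gripper_force: 0.0
```

Request:
apply_moves --deltas '[{"fingers":30,"delta_pos":[0,0,0],"angular":[0,0,0]},{"fingers":30,"delta_pos":[0,0,0],"angular":[0,0,0]},{"fingers":30,"delta_pos":[0,0,0],"angular":[0,0,0]},{"fingers":30,"delta_pos":[0,0,0],"angular":[0,0,0]},{"fingers":30,"delta_pos":[0,0,-15],"angular":[0,0,0]},{"fingers":30,"delta_pos":[0,0,-45],"angular":[0,0,0]},{"fingers":30,"delta_pos":[0,0,-85],"angular":[0,0,0]},{"fingers":30,"delta_pos":[0,0,-120],"angular":[0,0,0]},{"fingers":30,"delta_pos":[0,0,-150],"angular":[0,0,0]},{"fingers":30,"delta_pos":[0,0,-150],"angular":[0,0,0]}]'

```text
clock: 3.15
tool_pos: [0.3876, -0.2919, 0.1727]
orientation: [-179.6, -0.2, -84.0]
force: [0.1, -0.1, -0.3]
opening: 0.0393
gripper_force: 30.0
```

```bash
python3 -c "
from h import *
to([.6398,.0995,.16],-84)"
```

```text
d [-362.7 -291.9   13.3] rot [-0.38 -0.2   0.04]
```

Request:
apply_moves --deltas '[{"fingers":30,"delta_pos":[-20,-16,0],"angular":[0,0,0]},{"fingers":30,"delta_pos":[-55,-44,0],"angular":[0,0,0]},{"fingers":30,"delta_pos":[-92,-74,0],"angular":[0,0,0]},{"fingers":30,"delta_pos":[-130,-105,0],"angular":[0,0,0]},{"fingers":30,"delta_pos":[-168,-136,0],"angular":[0,0,0]},{"fingers":30,"delta_pos":[-206,-167,0],"angular":[0,0,0]},{"fingers":30,"delta_pos":[-244,-198,0],"angular":[0,0,0]},{"fingers":30,"delta_pos":[-282,-229,0],"angular":[0,0,0]},{"fingers":30,"delta_pos":[-315,-255,0],"angular":[0,0,0]},{"fingers":30,"delta_pos":[-340,-275,0],"angular":[0,0,0]}]'

```text
clock: 4.15
tool_pos: [0.6239, 0.0783, 0.1669]
orientation: [179.9, -0.0, -83.9]
force: [-0.0, -0.0, -0.3]
opening: 0.0393
gripper_force: 30.0
```

```bash
cat >> h.py <<'E'
def lookpads(name,yaw=-84,z=.16):
    o=ctrl.get_obs();im=cv2.cvtColor(ctrl.snapshot('wrist'),cv2.COLOR_RGB2BGR);cv2.imwrite(f'pics/{name}.png',im)
    P=ctrl.camera_params('wrist');M=wristM(o);show(o)
    g=cv2.cvtColor(im,cv2.COLOR_BGR2GRAY)
    for q in blobs(g<45,1000):
        if q[5]<150: print('dark',np.round(q,1),onplane(P,M,q[1:3],.011)[0].round(4))
E
python3 -c "
from h import *
lookpads('p1');to([.6398,.0995,.16],-84)"
```

```text
4.15 [0.6239 0.0783 0.1669] [ 1.7991e+02 -1.0000e-02 -8.3940e+01] [ 25.  19. -10.  -0. -61. -19.] 0.0393
dark [3099.   302.4  234.8  270.   206.    68.    62. ] [0.6363 0.0945 0.011 ]
dark [9756.   458.   334.5  390.   288.   147.    96. ] [0.4565 0.1903 0.011 ]
d [-16.8 -15.4   6.7] rot [ 0.01 -0.01  0.15]
```

View pics/p1.png

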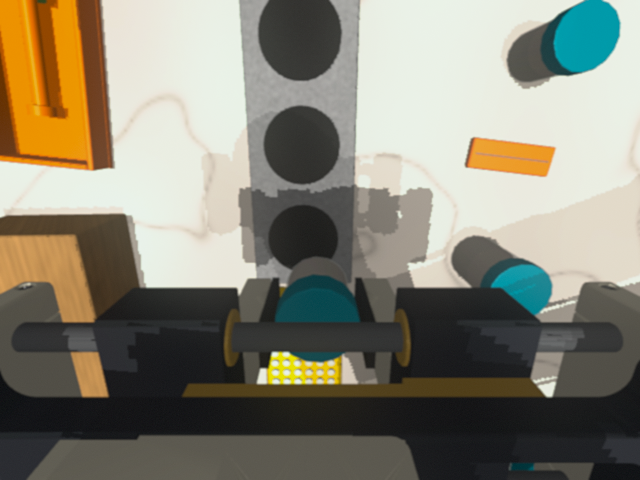

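The view shows pads at (300,35), (302,145) and (302,240), with pad d just ahead of the held pot. The pad d estimate agrees with the scene view to 3 mm, so I use the mean and lower the pot.

Request:
apply_moves --deltas '[{"fingers":30,"delta_pos":[-9,-8,0],"angular":[0,0,0]},{"fingers":30,"delta_pos":[-16.5,-13.5,20],"angular":[0,0,0]},{"fingers":30,"delta_pos":[-16.5,-13.5,50],"angular":[0,0,0]},{"fingers":30,"delta_pos":[-16.5,-13.5,85],"angular":[0,0,0]},{"fingers":30,"delta_pos":[-16.5,-13.5,110],"angular":[0,0,0]},{"fingers":30,"delta_pos":[-16.5,-13.5,122],"angular":[0,0,0]},{"fingers":30,"delta_pos":[-16.5,-13.5,128],"angular":[0,0,0]},{"fingers":30,"delta_pos":[-16.5,-13.5,128],"angular":[0,0,0]},{"fingers":30,"delta_pos":[-16.5,-13.5,128],"angular":[0,0,0]}]'

```text
clock: 5.1
tool_pos: [0.6358, 0.0939, 0.0418]
orientation: [-179.9, 0.0, -84.0]
force: [0.1, -0.1, -0.5]
opening: 0.0391
gripper_force: 30.0
```

```bash
python3 -c "
from h import *
show();to([.638,.099,.0305],-84)"
```

```text
5.1 [0.6358 0.0939 0.0418] [-1.799e+02  2.000e-02 -8.400e+01] [ 26.  27. -16.   0. -47. -20.] 0.0391
d [-4.8 -2.7 11.3] rot [-0.1   0.02  0.  ]
```

Request:
apply_moves --deltas '[{"fingers":30,"delta_pos":[-5,-2.5,5],"angular":[0,0,0]},{"fingers":30,"delta_pos":[-5,-2.5,9],"angular":[0,0,0]},{"fingers":30,"delta_pos":[-5,-2.5,11],"angular":[0,0,0]},{"fingers":30,"delta_pos":[-5,-2.5,11],"angular":[0,0,0]},{"fingers":30,"delta_pos":[-5,-2.5,11],"angular":[0,0,0]}]'

```text
clock: 5.6
tool_pos: [0.6371, 0.0992, 0.0299]
orientation: [-180.0, 0.0, -84.0]
force: [-1.7, 1.2, 2.7]
opening: 0.0394
gripper_force: 30.0
```

Light contact with the pad (2.7 N). I release and rise.

Request:
apply_moves --deltas '[{"fingers":87,"delta_pos":[0,0,0],"angular":[0,0,0]},{"fingers":87,"delta_pos":[0,0,0],"angular":[0,0,0]},{"fingers":87,"delta_pos":[0,0,0],"angular":[0,0,0]},{"fingers":87,"delta_pos":[0,0,0],"angular":[0,0,0]},{"fingers":87,"delta_pos":[0,0,0],"angular":[0,0,0]},{"fingers":87,"delta_pos":[0,0,-20],"angular":[0,0,0]},{"fingers":87,"delta_pos":[0,0,-50],"angular":[0,0,0]},{"fingers":87,"delta_pos":[0,0,-90],"angular":[0,0,0]},{"fingers":87,"delta_pos":[0,0,-130],"angular":[0,0,0]},{"fingers":87,"delta_pos":[0,0,-150],"angular":[0,0,0]}]'

```text
clock: 6.6
tool_pos: [0.6384, 0.0993, 0.1838]
orientation: [-179.7, 0.0, -84.0]
force: [0.7, -0.3, 0.9]
opening: 0.0872
gripper_force: 0.0
```

```bash
python3 -c "
from h import *
show();to([.456,-.088,.18],-84)
im=cv2.cvtColor(ctrl.snapshot('wrist'),cv2.COLOR_RGB2BGR);P=ctrl.camera_params('wrist');M=wristM(ctrl.get_obs())
for q in blobs(teal(im),300): print(np.round(q,1),onplane(P,M,q[1:3],.053)[0].round(4))"
```

```text
6.6 [0.6384 0.0993 0.1838] [-1.7972e+02  4.0000e-02 -8.3980e+01] [ 26.  19.  -7.   0. -63. -20.] 0.0872
d [167.1 201.    2.7] rot [-0.28  0.04  0.02]
[3110.   591.2   21.8  556.     0.    77.    50. ] [ 0.4504 -0.083   0.053 ]
[1515.   319.3  229.2  298.   208.    44.    44. ] [0.638 0.102 0.053]
[3127.   529.9  260.2  496.   232.    69.    57. ] [0.4389 0.1109 0.053 ]
```

Pot_1 stands about 3 mm from the centre of pad d. On to pot_2.

Request:
apply_moves --deltas '[{"fingers":87,"delta_pos":[15,18,0],"angular":[0,0,0]},{"fingers":87,"delta_pos":[42,51,0],"angular":[0,0,0]},{"fingers":87,"delta_pos":[70,85,0],"angular":[0,0,0]},{"fingers":87,"delta_pos":[98,119,0],"angular":[0,0,0]},{"fingers":87,"delta_pos":[126,152,0],"angular":[0,0,0]},{"fingers":87,"delta_pos":[150,182,0],"angular":[0,0,0]},{"fingers":87,"delta_pos":[167,201,2],"angular":[0,0,0]},{"fingers":87,"delta_pos":[167,201,2],"angular":[0,0,0]},{"fingers":87,"delta_pos":[167,201,2],"angular":[0,0,0]}]'

```text
clock: 7.55
tool_pos: [0.4544, -0.0884, 0.1778]
orientation: [-180.0, 0.0, -84.1]
force: [0.4, 0.6, -0.0]
opening: 0.0872
gripper_force: 0.0
```

```bash
python3 -c "
from h import *
look('w2',.065,(.456,-.088))"
```

```text
7.55 [ 0.4544 -0.0884  0.1778] [-179.95    0.    -84.06] [ 13.   3. -29.   0. -58.  -8.] 0.0872
945 [301.5 119.3] wh (np.int32(34), np.int32(36)) [ 0.4757 -0.1783  0.062 ] w mm 28.1
944 [395.7 127.1] wh (np.int32(34), np.int32(35)) [ 0.4018 -0.1801  0.062 ] w mm 28.7
2054 [318.8 233. ] wh (np.int32(51), np.int32(52)) [ 0.4526 -0.0878  0.062 ] w mm 43.9
d [ -0.5   2.3 139.8] rot [-0.05  0.   -0.02]
```

The cap measures 44 mm, as it should. I descend and grip.

Request:
apply_moves --deltas '[{"fingers":87,"delta_pos":[-0.5,2,40],"angular":[0,0,0]},{"fingers":87,"delta_pos":[-0.5,2,80],"angular":[0,0,0]},{"fingers":87,"delta_pos":[-0.5,2,115],"angular":[0,0,0]},{"fingers":87,"delta_pos":[-0.5,2,140],"angular":[0,0,0]},{"fingers":40,"delta_pos":[-0.5,2,140],"angular":[0,0,0]},{"fingers":30,"delta_pos":[-0.5,2,140],"angular":[0,0,0]},{"fingers":30,"delta_pos":[-0.5,2,140],"angular":[0,0,0]},{"fingers":30,"delta_pos":[-0.5,2,140],"angular":[0,0,0]},{"fingers":30,"delta_pos":[-0.5,2,140],"angular":[0,0,0]},{"fingers":30,"delta_pos":[-0.5,2,140],"angular":[0,0,0]}]'

```text
clock: 8.6
tool_pos: [0.4529, -0.0877, 0.0383]
orientation: [-179.9, 0.0, -84.0]
force: [-0.4, -0.3, 4.4]
opening: 0.0451
gripper_force: 30.1
```

Request:
apply_moves --deltas '[{"fingers":30,"delta_pos":[0,0,0],"angular":[0,0,0]},{"fingers":30,"delta_pos":[0,0,0],"angular":[0,0,0]},{"fingers":30,"delta_pos":[0,0,0],"angular":[0,0,0]},{"fingers":30,"delta_pos":[0,0,0],"angular":[0,0,0]},{"fingers":30,"delta_pos":[0,0,-15],"angular":[0,0,0]},{"fingers":30,"delta_pos":[0,0,-45],"angular":[0,0,0]},{"fingers":30,"delta_pos":[0,0,-85],"angular":[0,0,0]},{"fingers":30,"delta_pos":[0,0,-125],"angular":[0,0,0]},{"fingers":30,"delta_pos":[0,0,-145],"angular":[0,0,0]},{"fingers":30,"delta_pos":[0,0,-145],"angular":[0,0,0]}]'

```text
clock: 9.6
tool_pos: [0.4542, -0.0876, 0.1859]
orientation: [-179.6, 0.0, -84.0]
force: [1.1, -0.1, -2.2]
opening: 0.045
gripper_force: 30.0
```

```bash
python3 -c "
from h import *
to([.6475,.010,.0515],-84)"
```

```text
d [ -76.8 -201.6  135.8] rot [-0.37  0.01  0.01]
```

Request:
apply_moves --deltas '[{"fingers":30,"delta_pos":[-8,-20,0],"angular":[0,0,0]},{"fingers":30,"delta_pos":[-23,-60,0],"angular":[0,0,0]},{"fingers":30,"delta_pos":[-39,-102,0],"angular":[0,0,0]},{"fingers":30,"delta_pos":[-55,-144,0],"angular":[0,0,0]},{"fingers":30,"delta_pos":[-68,-180,0],"angular":[0,0,0]},{"fingers":30,"delta_pos":[-77,-201,10],"angular":[0,0,0]},{"fingers":30,"delta_pos":[-77,-201,45],"angular":[0,0,0]},{"fingers":30,"delta_pos":[-77,-201,85],"angular":[0,0,0]},{"fingers":30,"delta_pos":[-77,-201,112],"angular":[0,0,0]},{"fingers":30,"delta_pos":[-77,-201,120],"angular":[0,0,0]}]'

```text
clock: 10.6
tool_pos: [0.6412, 0.0091, 0.0577]
orientation: [179.6, -0.0, -84.1]
force: [-0.5, -1.2, -1.0]
opening: 0.0451
gripper_force: 30.0
```

```bash
python3 -c "
from h import *
show();to([.6475,.010,.0493],-84)"
```

```text
10.6 [0.6412 0.0091 0.0577] [ 1.7957e+02 -4.0000e-02 -8.4050e+01] [ 18.  26. -15.  -0. -50. -12.] 0.0451
d [-0.2 -6.4  8.4] rot [ 0.43 -0.04 -0.05]
```

Request:
apply_moves --deltas '[{"fingers":30,"delta_pos":[0,-5,2],"angular":[0,0,0]},{"fingers":30,"delta_pos":[0,-5,6],"angular":[0,0,0]},{"fingers":30,"delta_pos":[0,-5,9],"angular":[0,0,0]},{"fingers":30,"delta_pos":[0,-5,9],"angular":[0,0,0]},{"fingers":30,"delta_pos":[0,-5,9],"angular":[0,0,0]}]'

```text
clock: 11.1
tool_pos: [0.6496, 0.0104, 0.0544]
orientation: [-179.9, 0.0, -84.0]
force: [0.3, -0.7, -0.5]
opening: 0.045
gripper_force: 30.0
```

Request:
apply_moves --deltas '[{"fingers":30,"delta_pos":[0,2,3],"angular":[0,0,0]},{"fingers":30,"delta_pos":[0,2,5.5],"angular":[0,0,0]},{"fingers":30,"delta_pos":[0,2,5.5],"angular":[0,0,0]},{"fingers":30,"delta_pos":[0,2,5.5],"angular":[0,0,0]}]'

```text
clock: 11.5
tool_pos: [0.6473, 0.0101, 0.0494]
orientation: [-180.0, -0.0, -84.0]
force: [-4.5, -0.4, 9.3]
opening: 0.0453
gripper_force: 30.0
```

Contact. I release, rise to 0.21, and take the next shift to pot_3 (0.458, 0.102).

Request:
apply_moves --deltas '[{"fingers":87,"delta_pos":[0,0,0],"angular":[0,0,0]},{"fingers":87,"delta_pos":[0,0,0],"angular":[0,0,0]},{"fingers":87,"delta_pos":[0,0,0],"angular":[0,0,0]},{"fingers":87,"delta_pos":[0,0,0],"angular":[0,0,0]},{"fingers":87,"delta_pos":[0,0,0],"angular":[0,0,0]},{"fingers":87,"delta_pos":[0,0,-20],"angular":[0,0,0]},{"fingers":87,"delta_pos":[0,0,-60],"angular":[0,0,0]},{"fingers":87,"delta_pos":[0,0,-105],"angular":[0,0,0]},{"fingers":87,"delta_pos":[0,0,-145],"angular":[0,0,0]},{"fingers":87,"delta_pos":[0,0,-155],"angular":[0,0,0]}]'

```text
clock: 12.5
tool_pos: [0.6497, 0.0103, 0.2088]
orientation: [-179.5, 0.0, -84.0]
force: [0.4, 1.1, 0.4]
opening: 0.0868
gripper_force: 0.0
```

```bash
python3 -c "
from h import *
look('q2',.076,(.6475,.01));to([.458,.102,.2],-84)"
```

```text
12.5 [0.6497 0.0103 0.2088] [-1.7954e+02  1.0000e-02 -8.3970e+01] [ 18.  19.  -5.   0. -66. -12.] 0.0868
1066 [519.3  33.4] wh (np.int32(37), np.int32(39)) [ 0.5111 -0.1601  0.073 ] w mm 37.9
1196 [609.9  42.2] wh (np.int32(42), np.int32(38)) [ 0.4395 -0.1614  0.073 ] w mm 47.7
1921 [321.2 226. ] wh (np.int32(50), np.int32(50)) [0.6467 0.0101 0.073 ] w mm 46.0
1139 [321.2 302.9] wh (np.int32(38), np.int32(39)) [0.6381 0.0887 0.073 ] w mm 38.4
d [ -0.    3.8 159.2] rot [-0.42  0.03  0.02]
d [-111.2  180.8    6.9] rot [-0.42  0.03  0.02]
```

Request:
apply_moves --deltas '[{"fingers":87,"delta_pos":[-10,17,0],"angular":[0,0,0]},{"fingers":87,"delta_pos":[-32,52,0],"angular":[0,0,0]},{"fingers":87,"delta_pos":[-55,89,0],"angular":[0,0,0]},{"fingers":87,"delta_pos":[-78,126,0],"angular":[0,0,0]},{"fingers":87,"delta_pos":[-99,161,0],"angular":[0,0,0]},{"fingers":87,"delta_pos":[-111,181,5],"angular":[0,0,0]},{"fingers":87,"delta_pos":[-111,181,5],"angular":[0,0,0]},{"fingers":87,"delta_pos":[-111,181,5],"angular":[0,0,0]}]'

```text
clock: 13.35
tool_pos: [0.4554, 0.1018, 0.1978]
orientation: [180.0, -0.0, -83.9]
force: [0.6, 0.2, -0.2]
opening: 0.0871
gripper_force: 0.0
```

```bash
python3 -c "
from h import *
look('w3',.085,(.458,.102))"
```

```text
13.35 [0.4554 0.1018 0.1978] [180.    -0.   -83.92] [ 37.   2. -27.   0. -61. -31.] 0.0871
3243 [90.8 94.7] wh (np.int32(68), np.int32(63)) [0.6382 0.0113 0.082 ] w mm 66.6
1636 [125.1 202.6] wh (np.int32(49), np.int32(43)) [0.6178 0.0931 0.082 ] w mm 47.6
2614 [315.8 231.4] wh (np.int32(58), np.int32(58)) [0.4563 0.1013 0.082 ] w mm 49.9
d [  0.3  -0.4 139.8] rot [ 0.01 -0.01  0.03]
```

Request:
apply_moves --deltas '[{"fingers":87,"delta_pos":[0,0,40],"angular":[0,0,0]},{"fingers":87,"delta_pos":[0,0,80],"angular":[0,0,0]},{"fingers":87,"delta_pos":[0,0,115],"angular":[0,0,0]},{"fingers":87,"delta_pos":[0,0,139],"angular":[0,0,0]},{"fingers":40,"delta_pos":[0,0,139],"angular":[0,0,0]},{"fingers":40,"delta_pos":[0,0,139],"angular":[0,0,0]},{"fingers":40,"delta_pos":[0,0,139],"angular":[0,0,0]},{"fingers":40,"delta_pos":[0,0,139],"angular":[0,0,0]},{"fingers":40,"delta_pos":[0,0,139],"angular":[0,0,0]},{"fingers":40,"delta_pos":[0,0,139],"angular":[0,0,0]}]'

```text
clock: 14.4
tool_pos: [0.4563, 0.102, 0.0601]
orientation: [-179.9, 0.1, -84.0]
force: [-0.5, -0.9, 4.6]
opening: 0.0514
gripper_force: 30.0
```

Request:
apply_moves --deltas '[{"fingers":40,"delta_pos":[0,0,0],"angular":[0,0,0]},{"fingers":40,"delta_pos":[0,0,0],"angular":[0,0,0]},{"fingers":40,"delta_pos":[0,0,0],"angular":[0,0,0]},{"fingers":40,"delta_pos":[0,0,-15],"angular":[0,0,0]},{"fingers":40,"delta_pos":[0,0,-45],"angular":[0,0,0]},{"fingers":40,"delta_pos":[0,0,-85],"angular":[0,0,0]},{"fingers":40,"delta_pos":[0,0,-125],"angular":[0,0,0]},{"fingers":40,"delta_pos":[0,0,-150],"angular":[0,0,0]},{"fingers":40,"delta_pos":[0,0,-150],"angular":[0,0,0]},{"fingers":40,"delta_pos":[0,0,-150],"angular":[0,0,0]}]'

```text
clock: 15.4
tool_pos: [0.4553, 0.1017, 0.2091]
orientation: [-180.0, 0.1, -84.0]
force: [-0.2, -0.1, -2.4]
opening: 0.0513
gripper_force: 30.0
```

```bash
python3 -c "
from h import *
show();to([.657,-.0795,.0703],-84)"
```

```text
15.4 [0.4553 0.1017 0.2091] [-1.7997e+02  6.0000e-02 -8.4010e+01] [ 37.   1. -26.  -0. -63. -31.] 0.0513
d [ 201.3 -181.6  138.7] rot [-0.03  0.06 -0.01]
```

Request:
apply_moves --deltas '[{"fingers":40,"delta_pos":[15,-14,0],"angular":[0,0,0]},{"fingers":40,"delta_pos":[44,-40,0],"angular":[0,0,0]},{"fingers":40,"delta_pos":[76,-69,0],"angular":[0,0,0]},{"fingers":40,"delta_pos":[108,-97,0],"angular":[0,0,0]},{"fingers":40,"delta_pos":[140,-126,0],"angular":[0,0,0]},{"fingers":40,"delta_pos":[170,-153,0],"angular":[0,0,0]},{"fingers":40,"delta_pos":[192,-173,0],"angular":[0,0,0]},{"fingers":40,"delta_pos":[201,-181.5,5],"angular":[0,0,0]},{"fingers":40,"delta_pos":[201,-181.5,35],"angular":[0,0,0]},{"fingers":40,"delta_pos":[201,-181.5,70],"angular":[0,0,0]}]'

```text
clock: 16.4
tool_pos: [0.657, -0.0796, 0.1373]
orientation: [180.0, 0.0, -84.1]
force: [0.7, 0.2, -2.7]
opening: 0.0511
gripper_force: 30.0
```

Request:
apply_moves --deltas '[{"fingers":40,"delta_pos":[0,0,30],"angular":[0,0,0]},{"fingers":40,"delta_pos":[0,0,50],"angular":[0,0,0]},{"fingers":40,"delta_pos":[0,0,58],"angular":[0,0,0]},{"fingers":40,"delta_pos":[0,0,60],"angular":[0,0,0]},{"fingers":40,"delta_pos":[0,0,60],"angular":[0,0,0]},{"fingers":40,"delta_pos":[0,0,60],"angular":[0,0,0]}]'

```text
clock: 17.0
tool_pos: [0.6579, -0.0792, 0.0803]
orientation: [-179.9, -0.0, -84.0]
force: [-0.5, -1.1, -0.6]
opening: 0.0512
gripper_force: 30.0
```

```bash
python3 -c "
from h import *
show();to([.657,-.0795,.0708],-84)"
```

```text
17.0 [ 0.6579 -0.0792  0.0803] [-1.7989e+02 -1.0000e-02 -8.3990e+01] [ 10.  26. -11.   0. -53.  -4.] 0.0512
d [0.2 0.9 9.5] rot [-0.11 -0.01  0.01]
```

Request:
apply_moves --deltas '[{"fingers":40,"delta_pos":[0,1,4],"angular":[0,0,0]},{"fingers":40,"delta_pos":[0,1,7],"angular":[0,0,0]},{"fingers":40,"delta_pos":[0,1,9.5],"angular":[0,0,0]},{"fingers":40,"delta_pos":[0,1,9.5],"angular":[0,0,0]},{"fingers":40,"delta_pos":[0,1,9.5],"angular":[0,0,0]}]'

```text
clock: 17.5
tool_pos: [0.6563, -0.0795, 0.0711]
orientation: [-179.9, -0.0, -84.0]
force: [-3.9, 1.0, 9.2]
opening: 0.0513
gripper_force: 30.0
```

Request:
apply_moves --deltas '[{"fingers":87,"delta_pos":[0,0,0],"angular":[0,0,0]},{"fingers":87,"delta_pos":[0,0,0],"angular":[0,0,0]},{"fingers":87,"delta_pos":[0,0,0],"angular":[0,0,0]},{"fingers":87,"delta_pos":[0,0,0],"angular":[0,0,0]},{"fingers":87,"delta_pos":[0,0,0],"angular":[0,0,0]},{"fingers":87,"delta_pos":[0,0,-20],"angular":[0,0,0]},{"fingers":87,"delta_pos":[0,0,-60],"angular":[0,0,0]},{"fingers":87,"delta_pos":[0,0,-105],"angular":[0,0,0]},{"fingers":87,"delta_pos":[0,0,-140],"angular":[0,0,0]},{"fingers":87,"delta_pos":[0,0,-150],"angular":[0,0,0]}]'

```text
clock: 18.5
tool_pos: [0.6582, -0.0797, 0.2247]
orientation: [-179.6, -0.0, -84.0]
force: [-1.2, 1.0, 0.1]
opening: 0.0867
gripper_force: 0.0
```

```bash
python3 -c "
from h import *
look('q3',.096,(.657,-.08));to([.39,.276,.22],-84)"
```

```text
18.5 [ 0.6582 -0.0797  0.2247] [-1.7959e+02 -5.0000e-02 -8.3980e+01] [ 10.  19.  -2.   0. -69.  -4.] 0.0867
1516 [348.3  18.7] wh (np.int32(42), np.int32(42)) [ 0.6525 -0.2453  0.093 ] w mm 38.3
736 [494.1 133.5] wh (np.int32(31), np.int32(30)) [ 0.5212 -0.1756  0.093 ] w mm 30.3
754 [575.5 140.2] wh (np.int32(33), np.int32(30)) [ 0.4526 -0.1774  0.093 ] w mm 35.8
2478 [320.2 227. ] wh (np.int32(55), np.int32(57)) [ 0.6561 -0.08    0.093 ] w mm 49.9
1437 [319.7 303.1] wh (np.int32(43), np.int32(41)) [ 0.6483 -0.0033  0.093 ] w mm 42.8
822 [319.9 365. ] wh (np.int32(33), np.int32(29)) [0.6404 0.0684 0.093 ] w mm 36.9
d [  0.2   2.9 155.3] rot [-0.38 -0.03  0.02]
d [-381.7  229.3    2.6] rot [-0.38 -0.03  0.02]
```

Request:
apply_moves --deltas '[{"fingers":87,"delta_pos":[-30,18,0],"angular":[0,0,0]},{"fingers":87,"delta_pos":[-72,43,0],"angular":[0,0,0]},{"fingers":87,"delta_pos":[-114,68,0],"angular":[0,0,0]},{"fingers":87,"delta_pos":[-156,94,0],"angular":[0,0,0]},{"fingers":87,"delta_pos":[-198,119,0],"angular":[0,0,0]},{"fingers":87,"delta_pos":[-240,144,0],"angular":[0,0,0]},{"fingers":87,"delta_pos":[-282,169,0],"angular":[0,0,0]},{"fingers":87,"delta_pos":[-324,195,0],"angular":[0,0,0]},{"fingers":87,"delta_pos":[-362,218,0],"angular":[0,0,0]},{"fingers":87,"delta_pos":[-382,229,2],"angular":[0,0,0]}]'

```text
clock: 19.55
tool_pos: [0.3863, 0.2783, 0.2168]
orientation: [180.0, -0.0, -83.9]
force: [0.1, -0.1, -0.4]
opening: 0.0867
gripper_force: 0.0
```

```bash
python3 -c "
from h import *
look('w4',.105,(.39,.276))"
```

```text
19.55 [0.3863 0.2783 0.2168] [ 1.7996e+02 -1.0000e-02 -8.3890e+01] [ 59.   2. -24.  -0. -64. -53.] 0.0867
365 [49.1  4.3] wh (np.int32(44), np.int32(12)) [0.5919 0.1311 0.102 ] w mm 45.5
3287 [314.8 228.8] wh (np.int32(65), np.int32(65)) [0.3883 0.2752 0.102 ] w mm 55.6
d [  4.5  -2.2 138.4] rot [0.06 0.01 0.12]
```

Request:
apply_moves --deltas '[{"fingers":87,"delta_pos":[3,-2,0],"angular":[0,0,0]},{"fingers":87,"delta_pos":[3,-2,40],"angular":[0,0,0]},{"fingers":87,"delta_pos":[3,-2,80],"angular":[0,0,0]},{"fingers":87,"delta_pos":[3,-2,115],"angular":[0,0,0]},{"fingers":87,"delta_pos":[3,-2,138],"angular":[0,0,0]},{"fingers":45,"delta_pos":[3,-2,138],"angular":[0,0,0]},{"fingers":45,"delta_pos":[3,-2,138],"angular":[0,0,0]},{"fingers":45,"delta_pos":[3,-2,138],"angular":[0,0,0]},{"fingers":45,"delta_pos":[3,-2,138],"angular":[0,0,0]},{"fingers":45,"delta_pos":[3,-2,138],"angular":[0,0,0]}]'

```text
clock: 20.6
tool_pos: [0.3912, 0.2743, 0.0808]
orientation: [-179.9, 0.1, -84.0]
force: [-0.7, -0.5, 4.1]
opening: 0.0572
gripper_force: 30.0
```

Request:
apply_moves --deltas '[{"fingers":45,"delta_pos":[0,0,0],"angular":[0,0,0]},{"fingers":45,"delta_pos":[0,0,0],"angular":[0,0,0]},{"fingers":45,"delta_pos":[0,0,0],"angular":[0,0,0]},{"fingers":45,"delta_pos":[0,0,-15],"angular":[0,0,0]},{"fingers":45,"delta_pos":[0,0,-45],"angular":[0,0,0]},{"fingers":45,"delta_pos":[0,0,-85],"angular":[0,0,0]},{"fingers":45,"delta_pos":[0,0,-125],"angular":[0,0,0]},{"fingers":45,"delta_pos":[0,0,-150],"angular":[0,0,0]},{"fingers":45,"delta_pos":[0,0,-150],"angular":[0,0,0]},{"fingers":45,"delta_pos":[0,0,-150],"angular":[0,0,0]}]'

```text
clock: 21.6
tool_pos: [0.3905, 0.2737, 0.2297]
orientation: [-180.0, 0.1, -84.0]
force: [-0.3, 0.7, -2.0]
opening: 0.0572
gripper_force: 30.0
```

```bash
python3 -c "
from h import *
show();to([.6668,-.1685,.0915],-84)"
```

```text
21.6 [0.3905 0.2737 0.2297] [-1.7998e+02  8.0000e-02 -8.4010e+01] [ 59.   1. -23.  -0. -65. -53.] 0.0572
d [ 468.8 -228.6  137.7] rot [-0.02  0.08 -0.01]
```

Request:
apply_moves --deltas '[{"fingers":45,"delta_pos":[20,-10,0],"angular":[0,0,0]},{"fingers":45,"delta_pos":[56,-27,0],"angular":[0,0,0]},{"fingers":45,"delta_pos":[97,-47,0],"angular":[0,0,0]},{"fingers":45,"delta_pos":[138,-67,0],"angular":[0,0,0]},{"fingers":45,"delta_pos":[179,-87,0],"angular":[0,0,0]},{"fingers":45,"delta_pos":[220,-107,0],"angular":[0,0,0]},{"fingers":45,"delta_pos":[261,-127,0],"angular":[0,0,0]},{"fingers":45,"delta_pos":[302,-147,0],"angular":[0,0,0]},{"fingers":45,"delta_pos":[340,-166,0],"angular":[0,0,0]},{"fingers":45,"delta_pos":[370,-180,0],"angular":[0,0,0]}]'

```text
clock: 22.6
tool_pos: [0.6085, -0.0777, 0.2271]
orientation: [179.8, 0.0, -84.1]
force: [-0.2, 0.2, -1.4]
opening: 0.0574
gripper_force: 30.0
```

Request:
apply_moves --deltas '[{"fingers":45,"delta_pos":[30,-15,0],"angular":[0,0,0]},{"fingers":45,"delta_pos":[60,-30,0],"angular":[0,0,0]},{"fingers":45,"delta_pos":[85,-42,0],"angular":[0,0,0]},{"fingers":45,"delta_pos":[98.5,-48.5,0],"angular":[0,0,0]},{"fingers":45,"delta_pos":[98.5,-48.5,20],"angular":[0,0,0]},{"fingers":45,"delta_pos":[98.5,-48.5,55],"angular":[0,0,0]},{"fingers":45,"delta_pos":[98.5,-48.5,90],"angular":[0,0,0]},{"fingers":45,"delta_pos":[98.5,-48.5,115],"angular":[0,0,0]},{"fingers":45,"delta_pos":[98.5,-48.5,127],"angular":[0,0,0]},{"fingers":45,"delta_pos":[98.5,-48.5,127],"angular":[0,0,0]}]'

```text
clock: 23.6
tool_pos: [0.6654, -0.168, 0.0999]
orientation: [179.7, 0.0, -84.0]
force: [0.4, 0.3, -1.2]
opening: 0.0573
gripper_force: 30.0
```

```bash
python3 -c "
from h import *
show();to([.6668,-.1685,.0917],-84)"
```

```text
23.6 [ 0.6654 -0.168   0.0999] [ 1.7973e+02  4.0000e-02 -8.4000e+01] [  2.  27.  -6.  -0. -57.   4.] 0.0573
d [ 0.7 -1.4  8.2] rot [ 0.27  0.04 -0.  ]
```

Request:
apply_moves --deltas '[{"fingers":45,"delta_pos":[0.5,0,4],"angular":[0,0,0]},{"fingers":45,"delta_pos":[0.5,0,7],"angular":[0,0,0]},{"fingers":45,"delta_pos":[0.5,0,9],"angular":[0,0,0]},{"fingers":45,"delta_pos":[0.5,0,9],"angular":[0,0,0]},{"fingers":45,"delta_pos":[0.5,0,9],"angular":[0,0,0]}]'

```text
clock: 24.1
tool_pos: [0.6673, -0.1688, 0.0941]
orientation: [-180.0, -0.0, -84.0]
force: [-0.7, 0.6, -1.3]
opening: 0.0573
gripper_force: 30.0
```

Request:
apply_moves --deltas '[{"fingers":45,"delta_pos":[0,0,1.5],"angular":[0,0,0]},{"fingers":45,"delta_pos":[0,0,2.5],"angular":[0,0,0]},{"fingers":45,"delta_pos":[0,0,2.5],"angular":[0,0,0]},{"fingers":45,"delta_pos":[0,0,2.5],"angular":[0,0,0]}]'

```text
clock: 24.5
tool_pos: [0.6673, -0.169, 0.0918]
orientation: [-180.0, -0.0, -84.0]
force: [-1.6, 0.5, 4.6]
opening: 0.0572
gripper_force: 30.0
```

Request:
apply_moves --deltas '[{"fingers":87,"delta_pos":[0,0,0],"angular":[0,0,0]},{"fingers":87,"delta_pos":[0,0,0],"angular":[0,0,0]},{"fingers":87,"delta_pos":[0,0,0],"angular":[0,0,0]},{"fingers":87,"delta_pos":[0,0,0],"angular":[0,0,0]},{"fingers":87,"delta_pos":[0,0,0],"angular":[0,0,0]},{"fingers":87,"delta_pos":[0,0,-20],"angular":[0,0,0]},{"fingers":87,"delta_pos":[0,0,-60],"angular":[0,0,0]},{"fingers":87,"delta_pos":[0,0,-105],"angular":[0,0,0]},{"fingers":87,"delta_pos":[0,0,-140],"angular":[0,0,0]},{"fingers":87,"delta_pos":[0,0,-150],"angular":[0,0,0]}]'

```text
clock: 25.5
tool_pos: [0.6689, -0.1692, 0.2465]
orientation: [-179.6, -0.1, -84.0]
force: [0.9, -0.2, 0.3]
opening: 0.087
gripper_force: 0.0
```

Request:
apply_moves --deltas '[{"fingers":87,"delta_pos":[0,40,0],"angular":[0,0,0]},{"fingers":87,"delta_pos":[0,80,0],"angular":[0,0,0]},{"fingers":87,"delta_pos":[0,120,0],"angular":[0,0,0]},{"fingers":87,"delta_pos":[0,150,0],"angular":[0,0,0]},{"fingers":87,"delta_pos":[0,150,0],"angular":[0,0,0]},{"fingers":87,"delta_pos":[0,150,0],"angular":[0,0,0]},{"fingers":87,"delta_pos":[0,150,0],"angular":[0,0,0]}]'

```text
clock: 26.2
tool_pos: [0.5185, -0.1844, 0.241]
orientation: [-180.0, -0.0, -84.0]
force: [0.1, -0.5, 0.3]
opening: 0.0873
gripper_force: 0.0
```

Run:
```python
from h import *
im=cv2.cvtColor(ctrl.snapshot('scene'),cv2.COLOR_RGB2BGR);cv2.imwrite('pics/end.png',im)
P=ctrl.camera_params('scene')
b=blobs(teal(im),80)
pads=[(.638,.099),(.6475,.010),(.657,-.0795),(.6668,-.1685)]
for p,h in zip(pads,[.045,.065,.085,.105]):
    X=min((onplane(P,P['cam_to_world'],q[1:3],h+.007)[0] for q in b),key=lambda X:np.hypot(*(X[:2]-p)));print(X.round(4),p)
```

```text
[0.6399 0.1027 0.052 ] (0.638, 0.099)
[0.6509 0.0116 0.072 ] (0.6475, 0.01)
[ 0.6606 -0.0781  0.092 ] (0.657, -0.0795)
[ 0.6673 -0.1653  0.112 ] (0.6668, -0.1685)
```

View pics/end.png

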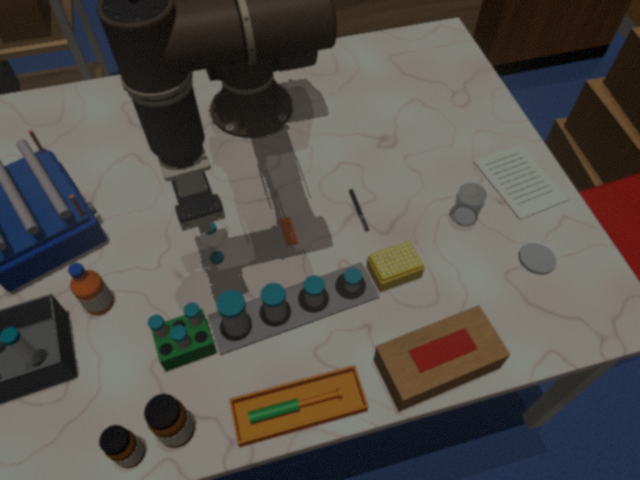

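All four pots stand upright on their pads, with caps at (231,303), (274,295), (315,285) and (352,275). Each is within about 4 mm of its pad centre, and the beaker at (467,203) has not moved. I hand the job in.

```bash
python3 -c "
from plant import ctrl
print(ctrl.close_job())"
```

```text
the job is handed in; nothing more can be done
None
```

The job is handed in at about 26 s of the 104 s limit: pots 1 to 4 stand upright on pads d, c, b and a, smallest next to the tip box, each about 4 mm or less from its pad centre in the last picture, and the beaker was not moved; the hand-in gave no verdict.

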